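Chuck a coin roll and close its end in the hand press

TASK

Close the end of the coin roll in the hand press. The roll lies on the level stand: lay it on the sloping stand and let go, take it again so that you can stand it upright in the open chuck, and turn the chuck's sleeve clockwise by its knob until all three jaws grip the roll firmly. Then pull the sprung lever all the way down so that its head presses on the roll, ease it slowly back up by hand without letting it snap, and leave the roll upright and gripped in the chuck, without disturbing the till roll, the stamp or the stapler.

Things in the scene. Friction and masses are not known exactly. Their poses are not given: they have to be found in the camera images.
- roll: Paper roll of coins, a plain cylinder 26 mm in diameter and 88 mm long, 0.3 kg. Origin at the centre of one end face, its z axis runs along the roll to the other end (either end may go down). It starts lying level on the level stand, its z along the stand's x.
- roll_middle (a point): The middle of the coin roll, on its axis, 44 mm from either end.
- level_stand: Small grey stand, base 120 x 60 x 6 mm, with two steel rails (22 mm over both) along its x that carry a roll level, the roll's axis 34 mm above the counter. Origin at the centre of its underside. The rails are narrower than the roll, so fingers pass beside them; end plates at x = -50 and +50 mm reach 26 mm high.
- slope_stand: Small grey stand, base 120 x 70 x 6 mm (x from -55 to +65 mm), with two rails (22 mm over both) that rise at 45 degrees towards its own +x (away from the robot to the right), and a stop plate at their lower end. Origin under it on the counter, x towards the high end, z up.
- slope_rails: The sloping rails of that stand. Origin where the centre of the lower end face of a seated roll lies, 40 mm above the counter (at x = -32 mm of the stand); z points up along the seated roll's axis (45 degrees), x points down square to the slope (the rails lie at x = 14 mm), y level. The stop's face is at z = -1 mm.
- slope_seat (a point): Where the middle of the roll lies when it is seated on the slope: 44 mm up the axis from the origin of slope_rails, 71 mm above the counter.
- press: Grey hand press fixed to the counter, base 225x104x14 mm (x -68 to +158). Origin on the counter under the chuck's axis, z up, -x faces the robot. Round steel jaw plate (92 mm diameter, top at 34 mm) with three upright sliding steel jaws, tops at 60 mm; a seated roll's top is at 122 mm. Two uprights at x = 110 mm, 165 mm high, carry the lever.
- chuck_seat (a point): Centre of the jaw plate's top face, 34 mm above the counter, on the chuck's axis: the centre of a seated roll's lower face.
- jaw0: A chuck jaw, a steel block 12 mm wide and 26 mm high, at 60 degrees from the press's x. Origin on the chuck's axis on the jaw plate (before it slides inwards).
- jaw1: The same jaw at 180 degrees (robot side).
- jaw2: The same jaw at 300 degrees.
- sleeve (a joint): Angle of the chuck's sleeve, rad, grows clockwise seen from above (tightening), stop at 1.9. All jaws move in together, 5 mm per rad; their faces are 20.5 mm from the axis at 0 and meet the roll at about 1.5; then the sprung jaw faces wind up, some 5 N more on each per 0.1 rad, firm from 1.7 on. It stays where it is left; 2.5 N at the knob turns it, 6 N at the stop.
- sleeve_knob (a point): Point to grip on the sleeve's knob: an upright white cylinder 20 mm in diameter, from 18 to 68 mm above the counter, on a spoke 95 mm from the chuck's axis; this point is on its axis at 46 mm. At joint 0 it stands at 235 degrees about the press's z (from its x axis); tightening carries it round the robot side.
- lever (a joint): Angle of the press lever, rad: 0 up (its sprung home), 1.5 fully down at its stop, where its arms are level. The spring needs about 4 to 12 N at the bar.
- lever_bar (a point): Middle of the lever's level white crossbar, 18 mm in diameter, 90 mm long, along the press's y, between two arms 112 mm apart. It turns about a level pivot (along the press's y) 110 mm behind the chuck's axis, 150 mm above the counter, at radius 180 mm: 330 mm high when up; when down 150 mm high and 70 mm in front of the chuck's axis.
- ram: The lever's sprung brass head, a disc 34 mm in diameter on a stem between the arms, 110 mm from the pivot; with the lever down it comes down on top of the seated roll and gives up to 8 mm. Origin on the lever's centre line.
- till_roll: White paper till roll standing on end, 58 mm in diameter and 57 mm high; a bystander. Origin under its centre.
- wood_stamp: Wooden-handled hand stamp standing upright, 30 mm in diameter and 75 mm high; a bystander. Origin under its centre.
- stapler: Black desk stapler, 36 x 128 x 46 mm; a bystander. Origin under its centre, its length along y.
Not all that is in view belongs to the job. Of the things like the roll, leave any that is green or purple; of the rest the larger one is meant.

How it is judged (in metres and radians):
On the way, in this order (a step that is already met when the one before it is completed fails the run):
1. the roll lies on the sloping stand, let go (distance between roll_middle and slope_seat below 0.02 m and angle between the z axis of roll and the z axis of slope_rails, either way round below 0.15 rad and contact force between the fingers and roll below 0.1 N), for 0.2 s.
2. the roll stands upright on the jaw plate between the open jaws (horizontal distance between roll_middle and chuck_seat below 0.01 m and z of roll_middle in the frame of chuck_seat below 0.049 m and angle between the z axis of roll and the z axis of press, either way round below 0.15 rad and value of joint sleeve below 1 rad), for 0.2 s.
3. the sleeve is turned until all three jaws grip the roll (over 3 N each) (contact force between each of jaw0, jaw1, jaw2 and roll above 3 N and value of joint sleeve above 1.2 rad and value of joint lever below 0.3 rad), for 0.2 s.
4. the lever is pulled fully down (over 1.42 rad) and its head presses on the roll (over 3 N), the jaws still gripping (value of joint lever above 1.42 rad and contact force between ram and roll above 3 N and contact force between each of jaw0, jaw1, jaw2 and roll above 2 N), for 0.15 s.
At the end, for the whole second after the job is handed in: The lever is back up (within 0.08 rad of home), and the roll stands upright (within 0.08 rad) and at rest on the jaw plate (not more than 5 mm above it), within 4 mm of the chuck's axis, gripped by all three jaws with more than 2 N each (value of joint lever below 0.08 rad and horizontal distance between roll_middle and chuck_seat below 0.004 m and z of roll_middle in the frame of chuck_seat below 0.049 m and angle between the z axis of roll and the z axis of press, either way round below 0.08 rad and contact force between each of jaw0, jaw1, jaw2 and roll above 2 N and linear speed of roll below 0.02 m/s); the robot touches nothing.
It fails at once if the lever snaps back up (faster than 2.5 rad/s, 0.45 m/s at the bar) (velocity of joint lever below -2.5 rad/s).
It fails at once if the till roll is moved by more than 30 mm (distance of till_roll from where it was at the start of the episode above 0.03 m).
It fails at once if the stamp is moved by more than 30 mm (distance of wood_stamp from where it was at the start of the episode above 0.03 m).
It fails at once if the stapler is moved by more than 30 mm (distance of stapler from where it was at the start of the episode above 0.03 m).
It also fails if it takes over 72 s, if anything falls off the work surface, if the arm or the gripper's body presses on something with over 40 N, if the wrist force passes 120 N, or if a joint passes its speed limit or range.

ROBOT

A 6-joint arm with a two-finger parallel gripper is mounted at the origin on a cart in front of the work surface, level with it; the furniture and walls round the work are solid. World frame = base frame: x ahead of the robot, y to its left, z up, the work surface at z = 0. Lengths are in mm, angles in rad, forces in N, time in s.
With the tool pointing down it reaches from about 275 to 825 mm from the base axis. Payload 4.9 kg.
Tool frame: the origin (TCP) lies at the very end of the fingers, on their centre line; the grasp point (between the pads) lies 19 mm behind it; z points along the fingers, y is the direction in which the jaws open and shut (so a half turn about z gives the same grasp; the last joint's range is limited). The gripper opens to 85 mm and grips with 20 to 120 N. Pads are 22 mm wide; open, the fingers measure 114 mm over their backs; the gripper's body (76 mm by 85 mm) begins 54 mm behind the grasp point. The pads swing forward as they close: fully open they stand 13 mm farther back than shut.
Start: joints at [1.132, 0.326, -0.193, 1.052, 0, 1.437], TCP at [165.051, 524.668, 199.781] pointing down, gripper open.
Joint ranges: [-2.65, 2.65], [-0.97, 1.79], [-1.3, 1.35], [-1.93, 2.1], [-1.47, 1.37], [-3.14, 3.14]. Speed limits (rad/s): [2.57, 2.57, 3.14, 3.14, 3.14, 3.14].

INTERFACE

Orientations are given as [roll, pitch, yaw] about the fixed x, y, z axes, in that order (R = Rz(yaw) Ry(pitch) Rx(roll)).
In Python, from bench import bot, solve_ik, imaging gives the robot as it stands. Calls block until the motion is done:
- bot.move_ptp(position, orientation): joint-space move of the TCP to a pose.
- bot.movel(position, rot=None, max_speed=150, threshold=None): straight line of the TCP; rot=None keeps the orientation; max_speed is the mean speed in mm/s. With threshold (N) it stops when the force on the tool has changed by that much, and returns True; else False.
- bot.move_j(angles): joint-space move.
- bot.grip(opening, effort=None): opening from 0.0 (shut) to 1.0 (fully open); effort is the grip in N (None keeps the last); returns when the fingers have stopped.
- bot.dwell(seconds).
- solve_ik(position, orientation): joint angles nearest the present ones, or None.
- bot.get_state(): the state.
- imaging.capture(name): name is "side" or "top"; returns the picture (384x512x3 uint8, blue, green, red); there is no depth.
- imaging.camera_model(name): a dict with "K" (3x3 intrinsics, pixels), "k1" (the pictures are not rectified: a ray, as slopes to the right and down, at radius r is drawn at 1 + k1 r^2 times it, then the intrinsics apply), "position" and "rotation" of the camera in the world. Camera axes: x right, y up, looking along -z (the intrinsics and any distortion apply to the point x, -y, -z); pixel columns grow to the right and rows downward; lengths in mm; the calibration is good to about 2 mm. A picture is of the moment at which its call begins. camera_model takes no time and is no camera call.
A pose or a line that the arm cannot do raises bot.IKError and nothing moves.
- bot.sign_off(): hands the job in, once; it reports no verdict.
The state is a dict: "t": time; "qpos": joint angles; "joint_velocities": joint speeds; "effort": joint torques, N m; "tcp_pos": TCP position; "orientation": TCP orientation; "contact_force": force on the tool from outside, world axes, zero at the start; "wrist_torque": the same for the moment, N m; "opening": opening from 0.0 (shut) to 1.0 (fully open).
Only numpy, scipy, OpenCV 4.12 (cv2) and the standard library are available. Lean on these libraries where they do the work, as an engineer would, in place of code of your own. Each camera call takes 0.05 s, during which the arm holds its last target. There are 200 camera calls.

## Working session

There is one attempt and no reset: what is moved stays moved. The work goes in short steps, each a Python script; the robot and the scene stay as the last script left them, time stands still between calls to the robot, and variables do not carry over. Pictures are saved under pics/ and viewed, about 8 in all and at most 12, crops included, and the job is handed in when it is done.

```bash
ls; mkdir -p pics; python3 - <<'E'
from bench import bot, imaging
import cv2
for n in("side","top"):
    im=imaging.capture(n); cv2.imwrite(f"pics/{n}0.png",im)
    print(n,imaging.camera_model(n))
print(bot.get_state())
E
```

```text
pics
side {'K': array([[473.79015862,   0.        , 249.98884504],
       [  0.        , 473.79015862, 186.94565555],
       [  0.        ,   0.        ,   1.        ]]), 'k1': 0.012128522945966048, 'position': array([-161.81277157, -950.02441392,  682.2347523 ]), 'rotation': array([ 1.1916493 ,  0.00418401, -0.59828887])}
top {'K': array([[403.17435277,   0.        , 262.22238178],
       [  0.        , 403.17435277, 193.889111  ],
       [  0.        ,   0.        ,   1.        ]]), 'k1': -0.010966105420784132, 'position': array([ 412.54052319,   70.46528139, 1223.46084242]), 'rotation': array([ 0.12808659, -0.01545278, -1.54834036])}
{'t': 0.1, 'qpos': array([ 1.13176551e+00,  3.26849185e-01, -1.93484047e-01,  1.05201990e+00,
        3.26546369e-06,  1.43664688e+00]), 'joint_velocities': array([ 4.18534945e-04, -6.31980609e-04,  3.63778439e-03,  5.32332208e-06,
        1.48718333e-03, -3.07848393e-05]), 'effort': array([ 1.36324114e-03, -4.44238865e+01,  2.63037890e+01,  7.87727593e-03,
       -1.21191160e-04,  1.69874664e-06]), 'tcp_pos': array([164.8133613 , 524.12122186, 199.09133244]), 'orientation': array([-3.14005027e+00, -2.11454453e-04,  2.83671111e+00]), 'contact_force': array([-0.41426674,  0.15765167, -1.01239216]), 'wrist_torque': array([-0.04835908, -0.02172718, -0.0718019 ]), 'opening': 0.9968248788981771}
```

View pics/side0.png

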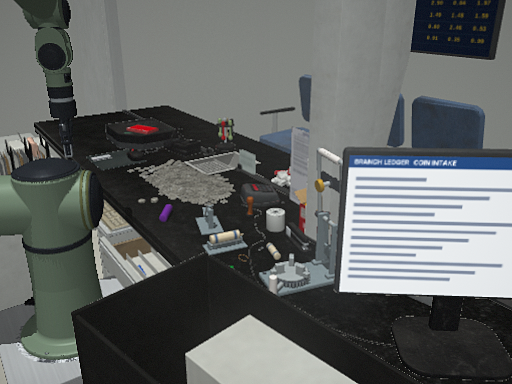

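View pics/top0.png

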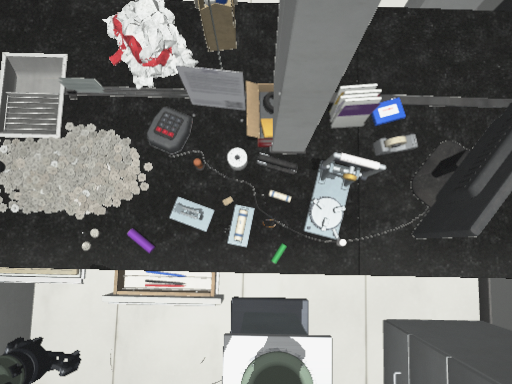

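The side view shows the roll on the level stand (225,236), slope stand (207,220) and press (295,275). The top view shows the same at (240,226), (192,213) and (325,208); the smaller decoy roll is at (280,196), with green and purple ones elsewhere. I'll zoom in.

```bash
cat > h.py <<'E'
import numpy as np, cv2
from scipy.spatial.transform import Rotation as R
from bench import bot, solve_ik, imaging
def cam(n):
    m=imaging.camera_model(n); return m["K"],m["k1"],m["position"],R.from_euler("xyz",m["rotation"]).as_matrix()
def proj(n,P):
    K,k,p,Q=cam(n); c=(np.atleast_2d(P)-p)@Q; s=np.c_[c[:,0],-c[:,1]]/-c[:,2:]
    s=s*(1+k*(s**2).sum(1,keepdims=True)); return s*[K[0,0],K[1,1]]+K[:2,2]
def ray(n,uv):
    K,k,p,Q=cam(n); d=(np.array(uv,float)-K[:2,2])/[K[0,0],K[1,1]]; s=d.copy()
    for _ in range(10): s=d/(1+k*(s@s))
    v=Q@[s[0],-s[1],-1]; return p,v/np.linalg.norm(v)
def onz(n,uv,z):
    p,v=ray(n,uv); return p+v*(z-p[2])/v[2]
def tri(uvt,uvs):
    p,v=ray("top",uvt); q,w=ray("side",uvs)
    a,b=np.linalg.lstsq(np.c_[v,-w],q-p,rcond=None)[0]
    return (p+a*v+q+b*w)/2, np.linalg.norm(p+a*v-q-b*w)
E
python3 - <<'E'
from h import *
t=cv2.imread("pics/top0.png");s=cv2.imread("pics/side0.png")
cv2.imwrite("pics/topc.png",cv2.resize(t[145:265,160:360],None,fx=4,fy=4,interpolation=cv2.INTER_CUBIC))
cv2.imwrite("pics/sidec.png",cv2.resize(s[145:295,185:345],None,fx=4,fy=4,interpolation=cv2.INTER_CUBIC)[:600])
for n,uv,z in(("top",(240,226),34),("side",(225,236),34),("top",(325,211),34),("side",(295,270),34),("top",(192,213),40),("top",(237,158),57),("top",(277,160),46),("top",(198,161),75)): print(n,uv,onz(n,uv,z).round())
E
```

```text
top (240, 226) [469. 119.  34.]
side (225, 236) [473. 116.  34.]
top (325, 211) [ 520. -132.   34.]
side (295, 270) [ 523. -146.   34.]
top (192, 213) [504. 260.  40.]
top (237, 158) [668. 133.  57.]
top (277, 160) [667.  14.  46.]
top (198, 161) [652. 244.  75.]
```

View pics/topc.png

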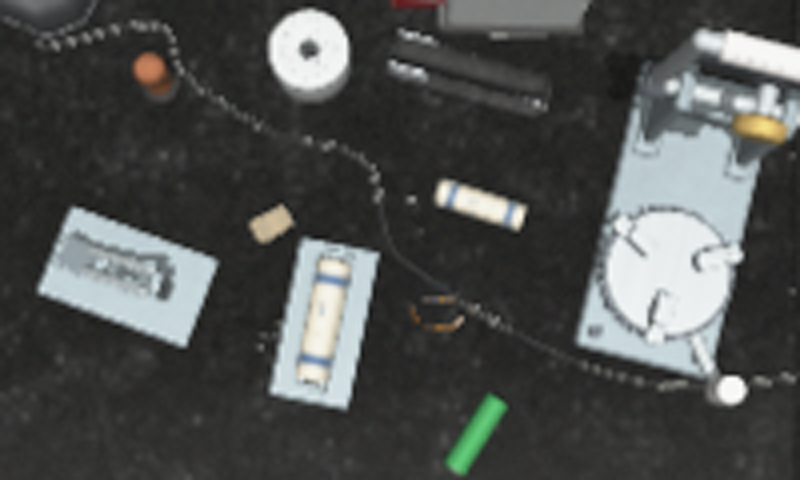

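View pics/sidec.png

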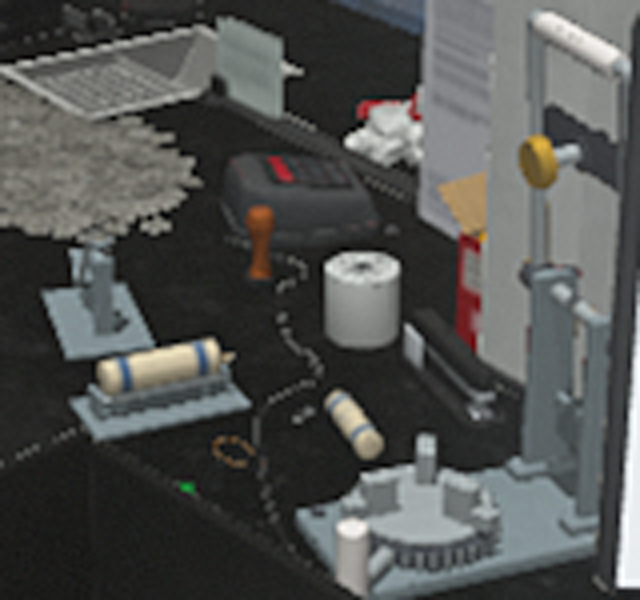

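The crops show the roll with two blue bands (325,320 top crop), the slope stand (128,277), the jaw plate (668,274), the knob (731,390) and the lever up. Now I'll measure by mask.

```bash
python3 - <<'E'
from h import *
t=cv2.imread("pics/top0.png");s=cv2.imread("pics/side0.png")
ht=cv2.cvtColor(t,cv2.COLOR_BGR2HSV);hs=cv2.cvtColor(s,cv2.COLOR_BGR2HSV)
for n,c in(("base",(60,280)),("base2",(290,370)),("pbase",(640,180)),("disc",(640,300)),("roll",(327,270)),("knob",(731,390)),("bar",(760,55)),("rail",(120,265))):
    print(n,ht[145+c[1]//4,160+c[0]//4])
for n,c in(("base",(70,330)),("roll",(150,370)),("knob",(350,560)),("bar",(580,45)),("disc",(425,510)),("pbase",(320,540))): print("side",n,hs[145+c[1]//4,185+c[0]//4])
def comps(h,lo,hi,roi,amin=8):
    m=cv2.inRange(h,lo,hi);x0,y0,x1,y1=roi;k=np.zeros_like(m);k[y0:y1,x0:x1]=m[y0:y1,x0:x1]
    n,l,st,ce=cv2.connectedComponentsWithStats(k)
    for i in range(1,n):
        if st[i,4]>=amin:
            pts=np.argwhere(l==i)[:,::-1].astype(np.float32); r=cv2.minAreaRect(pts)
            print("  ",st[i],ce[i].round(1),np.round(cv2.boxPoints(r),1).tolist())
print("top cream");comps(ht,(12,25,120),(32,140,255),(215,200,260,250))
print("side cream");comps(hs,(12,25,100),(32,140,255),(200,220,250,250))
print("top blue");comps(ht,(95,20,110),(125,75,255),(165,190,360,260))
print("top bands");comps(ht,(100,80,40),(125,255,255),(215,200,260,250),2)
print("side bands");comps(hs,(100,80,40),(125,255,255),(200,220,250,250),2)
print("top white");comps(ht,(0,0,200),(180,18,255),(300,140,400,260))
print("side white");comps(hs,(0,0,170),(180,18,255),(260,140,345,295))
# side rows for tall slope-stand
c=s[198:236,192:228]; cv2.imwrite("pics/slopeS.png",np.hstack([cv2.resize(c,(400,420),interpolation=cv2.INTER_CUBIC),cv2.resize(t[194:236,168:208],(400,420),interpolation=cv2.INTER_CUBIC)]))
E
```

```text
base [ 95  24 216]
base2 [ 95  19 223]
pbase [ 98  27 208]
disc [ 90   4 240]
roll [ 23  17 234]
knob [ 30   1 247]
bar [ 30   1 247]
rail [100  17 138]
side base [ 99  34 150]
side roll [ 20  54 195]
side knob [ 20   9 167]
side bar [ 19   9 217]
side disc [ 93  15 174]
side pbase [ 98  34 150]
top cream
   [223 200  10   6  39] [226.9 201.7] [[223.0, 200.0], [232.0, 200.0], [232.0, 205.0], [223.0, 205.0]]
   [240 210   7   4  10] [243.3 210.8] [[239.6999969482422, 210.89999389648438], [240.39999389648438, 208.8000030517578], [246.6999969482422, 210.89999389648438], [246.0, 213.0]]
   [242 218   4  16  20] [243.4 225.6] [[241.1999969482422, 232.8000030517578], [244.1999969482422, 217.8000030517578], [245.39999389648438, 218.10000610351562], [242.39999389648438, 233.10000610351562]]
   [236 223   2   9  11] [236.5 226.9] [[236.0, 223.0], [237.0, 223.0], [237.0, 231.0], [236.0, 231.0]]
side cream
   [236 229   8   9  29] [238.8 233.1] [[233.5, 232.5], [238.0, 228.0], [243.0, 233.0], [238.5, 237.5]]
   [217 231  17  11 138] [225.2 235.8] [[216.60000610351562, 232.89999389648438], [232.
[... 4329 characters left out ...]
0 254   3   5  11] [291. 256.] [[290.0, 254.0], [292.0, 254.0], [292.0, 258.0], [290.0, 258.0]]
   [269 262  34  18 241] [286.5 273.3] [[269.0, 279.0], [269.0, 262.0], [302.0, 262.0], [302.0, 279.0]]
   [295 263   9   4  20] [299.2 264.6] [[294.79998779296875, 265.0], [295.29998779296875, 262.70001220703125], [303.29998779296875, 264.29998779296875], [302.8999938964844, 266.6000061035156]]
   [271 268   5   3   8] [273.2 269.5] [[270.79998779296875, 269.6000061035156], [274.0, 268.0], [275.0, 270.0], [271.79998779296875, 271.6000061035156]]
   [304 268   5   6  12] [306.  271.5] [[302.8999938964844, 269.20001220703125], [306.0, 268.0], [308.0, 273.0], [304.8999938964844, 274.20001220703125]]
```

View pics/slopeS.png

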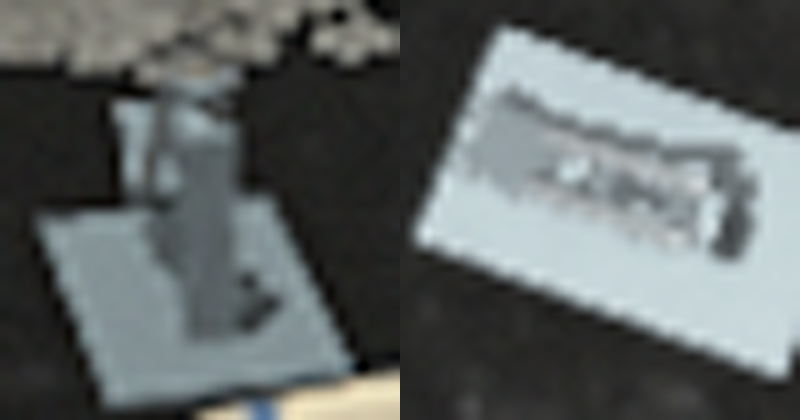

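The crop shows a post with a dark front face towards the side camera, so I can't tell which end of the slope is high. I'll compare projected rail ends for both possibilities and compute the poses.

```bash
python3 - <<'E'
from h import *
def rect(c,z):
    P=np.array([onz("top",u,z) for u in c]); e=[P[(i+1)%4]-P[i] for i in range(4)]; L=[np.linalg.norm(x) for x in e]
    i=int(np.argmax(L)); print("centre",P.mean(0).round(1),"sizes",np.round(L,1),"yaw long",np.degrees(np.arctan2(e[i][1],e[i][0])).round(1)); return P.mean(0),e[i]/L[i]
print("slope");c,u=rect([[168.6,217.7],[176.9,195.6],[214.3,209.6],[206.0,231.7]],6)
print("level");rect([[226.6,243.1],[234.5,203.7],[254.3,207.7],[246.4,247.1]],6)
for sgn in(1,-1):
    d=sgn*u; d[2]=0
    o=c-5*d; o[2]=0
    low=o-32*d+[0,0,40]; ax=(d+[0,0,1])/2**.5; xd=(d-[0,0,1])/2**.5
    pts=[low+14*xd, low+88*ax+14*xd, low, low+44*ax, o-45*d+[0,0,6],o+55*d+[0,0,6]]
    print("dir",d.round(2)); 
    for n in("side","top"): print(n,proj(n,np.array(pts)).round(1).tolist())
# rolls bands
for a,b in(((242.5,214.4),(235,233.6)),((238,234.7),(215.9,237.2))): print("band",tri(a,b))
for n,uv in(("top",(240.5,225.5)),("side",(225.3,236.2))): print(n,onz(n,uv,34).round(1))
print("disc",onz("top",(328,214),34).round(1))
print("knob",onz("top",(342.7,242),68).round(1),tri((342.7,242),(273.2,276)))
print("bar",tri((359.4,160.6),(329.8,154.6)))
print("bar ends",onz("top",(334.7,154),330).round(1),onz("top",(384.2,167.3),330).round(1))
t=cv2.imread("pics/top0.png")
h=cv2.cvtColor(t,cv2.COLOR_BGR2HSV); m=cv2.inRange(h,(0,0,205),(180,14,255)); m[:, :305]=0;m[:,352:]=0;m[:196]=0;m[232:]=0
m=cv2.morphologyEx(m,cv2.MORPH_OPEN,np.ones((5,5)));p=np.argwhere(m)[:,::-1].astype(np.float32)
hull=cv2.convexHull(p);print(cv2.minEnclosingCircle(p),cv2.fitEllipse(hull))
E
```

```text
slope
centre [504.5 267.5   6. ] sizes [ 71.  121.6  70.8 120.8] yaw long -109.1
level
centre [472.8 118.6   6. ] sizes [120.8  61.3 120.7  60.5] yaw long -9.5
dir [-0.33 -0.94  0.  ]
side [[207.3, 213.1], [210.2, 203.0], [206.7, 209.1], [208.0, 204.1], [206.4, 216.9], [212.0, 230.0]]
top [[181.6, 209.8], [198.2, 215.5], [177.9, 208.3], [185.9, 211.1], [176.0, 207.8], [206.9, 219.4]]
dir [0.33 0.94 0.  ]
side [[210.4, 220.0], [206.2, 194.6], [210.9, 218.5], [208.7, 205.5], [212.0, 230.0], [206.4, 216.9]]
top [[198.7, 216.2], [174.9, 206.8], [201.3, 217.1], [189.7, 212.5], [206.9, 219.4], [176.0, 207.8]]
band (array([504.21990901, 112.01191526,  34.51561746]), np.float64(1.44265635248131))
band (array([444.72586821, 123.19404556,  35.55757811]), np.float64(2.5119787765054893))
top [470.8 117.3  34. ]
side [473.1 114.8  34. ]
disc [ 510.8 -140.8   34. ]
knob [ 428.8 -177.    68. ] (array([ 428.8045231 , -177.2926627 ,   66.55336131]), np.float64(0.08971589157447124))
bar (array([ 608.63974796, -158.69891403,  331.90029281]), np.float64(0.9112331341674599))
bar ends [ 623.2 -103.3  330. ] [ 595.4 -215.9  330. ]
((326.8116760253906, 212.56494140625), 15.339253425598145) ((326.5650329589844, 212.7579803466797), (29.5342960357666, 30.441251754760742), 147.7350616455078)
```

The low end of the slope stand points left, since only d=(-0.33,-0.94) fits the structure in both views. The press is consistent across disc, bar and knob: axis ≈(514,-136), yaw ≈-13.7°, sleeve already near 0.27. My plan:
- Grasp the roll with the tool down and lay it with the tool square to the slope.
- Regrasp its upper end along the axis.
- Set it in the chuck with the tool straight down.

Next I check reachability.

```bash
cat >> h.py <<'E'
d=np.array([np.cos(np.radians(-109.1)),np.sin(np.radians(-109.1)),0]); Z=np.array([0,0,1.])
LOW=np.array([516.6,302.5,40.]); AX=(d+Z)/2**.5; SQ=(d-Z)/2**.5; SEAT=LOW+44*AX
ROLL=np.array([473,117.5,34.]); RA=np.radians(-10.)
CH=np.array([514.2,-136,34.]); PY=np.radians(-13.7); PX=np.array([np.cos(PY),np.sin(PY),0]); PYv=np.cross(Z,PX)
def rot(z,y):
    z=np.array(z,float);z/=np.linalg.norm(z); y=np.array(y,float); y-=z*(y@z); y/=np.linalg.norm(y)
    return R.from_matrix(np.c_[np.cross(y,z),y,z]).as_euler("xyz")
def tcp(g,z,e=19): return np.array(g,float)+e*np.array(z)/np.linalg.norm(z)
def st():
    s=bot.get_state(); return "t %.1f tcp %s F %s op %.3f"%(s["t"],s["tcp_pos"].round(1),s["contact_force"].round(1),s["opening"])
E
python3 - <<'E'
from h import *
W=np.cross(Z,d); a=np.array([np.cos(RA),np.sin(RA),0]); n=np.cross(Z,a)
def show(l,g,z,y):
    for s in(1,-1):
        q=solve_ik(tcp(g,z),rot(z,s*np.array(y))); print(l,s,None if q is None else np.round(q,2))
show("pick",ROLL,-Z,n)
show("lay",SEAT,SQ,W); show("lay-pre",SEAT-80*SQ,SQ,W)
show("ax",LOW+66*AX,-AX,W); show("axpre",LOW+150*AX,-AX,W)
for k in(0,45,90,135): 
    v=np.array([np.cos(PY+np.radians(k)),np.sin(PY+np.radians(k)),0]); show("chuck%d"%k,CH+66*Z,-Z,v)
for th in(205.7,160,121):
    r=np.array([np.cos(np.radians(th)),np.sin(np.radians(th)),0]); show("knob%d"%th,np.array([CH[0],CH[1],46])+95*r,-Z,np.cross(Z,r))
PV=np.array([CH[0],CH[1],150])+110*PX
for phi in(0,.4,.8,1.2,1.5):
    al=1.5-phi; b=PV+180*(-np.cos(al)*PX+np.sin(al)*Z)
    for lab,z in(("dn",-Z),("fw45",(PX-Z)),("fw",PX)): show("bar%.1f%s"%(phi,lab),b,z/np.linalg.norm(z),PYv if lab=="x" else np.cross(z,PYv))
E
```

```text
pick 1 [ 0.09  0.43 -0.59  0.55  0.    0.27]
pick -1 [ 0.09  0.43 -0.59  0.55  0.   -2.88]
lay 1 [ 0.6   1.08  0.51  1.67 -0.44  2.66]
lay -1 [ 0.6   1.08  0.51  1.67 -0.44 -0.48]
lay-pre 1 [ 0.64  1.18  0.87  1.95 -0.41  2.69]
lay-pre -1 [ 0.64  1.18  0.87  1.95 -0.41 -0.45]
ax 1 [-0.06  0.39 -0.84  0.07  0.75  1.95]
ax -1 [-0.06  0.39 -0.84  0.07  0.75 -1.2 ]
axpre 1 [-0.2   0.26 -0.8   0.38  0.78  1.75]
axpre -1 [-0.2   0.26 -0.8   0.38  0.78 -1.39]
chuck0 1 [-0.4   0.4  -0.41  0.76  0.    1.41]
chuck0 -1 [-0.4   0.4  -0.41  0.76  0.   -1.73]
chuck45 1 [-0.4   0.4  -0.41  0.76  0.    0.63]
chuck45 -1 [-0.4   0.4  -0.41  0.76  0.   -2.51]
chuck90 1 [-0.4   0.4  -0.41  0.76  0.   -0.16]
chuck90 -1 [-0.4   0.4  -0.41  0.76  0.    2.98]
chuck135 1 [-0.4   0.4  -0.41  0.76  0.   -0.94]
chuck135 -1 [-0.4   0.4  -0.41  0.76  0.    2.2 ]
knob205 1 [-0.55  0.37 -0.64  0.56  0.    2.14]
knob205 -1 [-0.55  0.37 -0.64  0.56  0.   -1.  ]
knob160 1 [-0.41  0.34 -0.7   0.53  0.    3.08]
knob160 -1 [-0.41  0.34 -0.7   0.53 -0.   -0.06]
knob121 1 [-0.27  0.38 -0.63  0.56  0.   -2.39]
knob121 -1 [-
[... 444 characters left out ...]
.22 -0.87  0.15  0.18 -1.75]
bar0.4fw 1 None
bar0.4fw -1 None
bar0.8dn 1 [-0.41  0.21 -0.22  1.13  0.    1.4 ]
bar0.8dn -1 [-0.41  0.21 -0.22  1.13  0.   -1.74]
bar0.8fw45 1 [-0.54 -0.3  -1.04  0.06  0.21  1.35]
bar0.8fw45 -1 [-0.54 -0.3  -1.04  0.06  0.21 -1.79]
bar0.8fw 1 None
bar0.8fw -1 None
bar1.2dn 1 [-0.42  0.19 -0.42  0.96  0.    1.39]
bar1.2dn -1 [-0.42  0.19 -0.42  0.96  0.   -1.75]
bar1.2fw45 1 [-0.58 -0.26 -1.22 -0.15  0.24  1.32]
bar1.2fw45 -1 [-0.58 -0.26 -1.22 -0.15  0.24 -1.82]
bar1.2fw 1 None
bar1.2fw -1 None
bar1.5dn 1 [-0.42  0.23 -0.52  0.82  0.    1.39]
bar1.5dn -1 [-0.42  0.23 -0.52  0.82  0.   -1.75]
bar1.5fw45 1 None
bar1.5fw45 -1 None
bar1.5fw 1 None
bar1.5fw -1 None
```

```bash
python3 - <<'E'
from h import *
W=np.cross(Z,d); a=np.array([np.cos(RA),np.sin(RA),0]); n=np.cross(Z,a)
o=rot(-Z,n); g=tcp(ROLL,-Z)
bot.move_ptp(g+[0,0,130],o); bot.grip(0.65,40); print(st())
bot.movel(g,o,max_speed=120); print(st())
bot.grip(0.0,40); print(st())
bot.movel(g+[0,0,130],o); print(st())
o2=rot(SQ,-W); p=tcp(SEAT,SQ)
bot.move_ptp(p-70*SQ,o2); print(st())
im=imaging.capture("top"); cv2.imwrite("pics/t1.png",im)
s=imaging.capture("side"); cv2.imwrite("pics/s1.png",s)
cv2.imwrite("pics/v1.png",np.hstack([cv2.resize(im[120:270,140:290],(400,400),interpolation=cv2.INTER_CUBIC),cv2.resize(s[130:260,150:280],(400,400),interpolation=cv2.INTER_CUBIC)]))
E
```

```text
t 2.4 tcp [473.  117.8 145. ] F [-0.3  0.1  0.4] op 0.644
t 3.6 tcp [473.6 117.6  15.6] F [0.4 0.1 0.9] op 0.649
t 4.2 tcp [473.4 117.5  15.4] F [ 0.6 -1.   4.8] op 0.002
t 5.2 tcp [472.2 117.4 144.1] F [-0.2 -0.8 -0.5] op -0.003
t 6.3 tcp [518.7 306.4 107.1] F [ 0.4 -0.1 -0.3] op -0.000
```

View pics/v1.png

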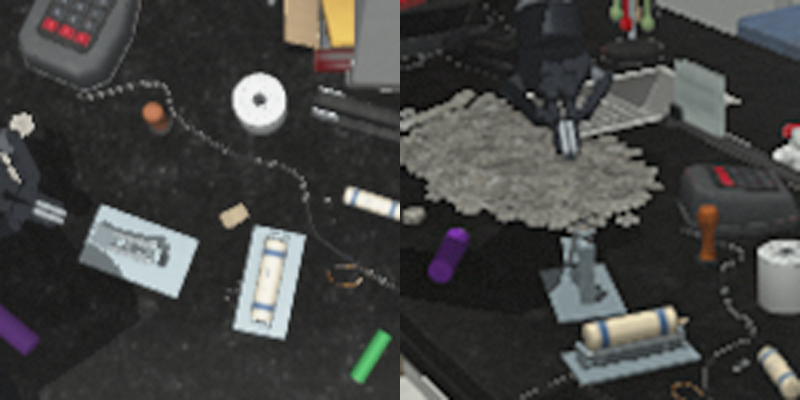

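The grip closed on nothing (opening 0), and the roll is still on its stand at about top crop (268,285). I'll check the fingertip position in the images against the reported TCP.

```bash
python3 - <<'E'
from h import *
W=np.cross(Z,d)
P=bot.get_state()["tcp_pos"]
print("reported",P.round(1),"proj top",proj("top",P).round(1),"side",proj("side",P).round(1))
ft=(140+64*.375,120+214*.375); fs=(150+566*.325-130,130+155*.325)
print("seen",ft,fs,tri(ft,fs))
print(bot.get_state()["orientation"], rot(SQ,-W))
ht=cv2.imread("pics/t1.png")
a=np.array([np.cos(RA),np.sin(RA),0])
print("roll ends proj top",proj("top",[ROLL-44*a,ROLL,ROLL+44*a]).round(1).tolist(),"side",proj("side",[ROLL-44*a,ROLL,ROLL+44*a]).round(1).tolist())
# probe: roll band centroids now
for n in("t1","s1"):
    im=cv2.cvtColor(cv2.imread(f"pics/{n}.png"),cv2.COLOR_BGR2HSV); m=cv2.inRange(im,(100,70,40),(125,255,255))
    k=np.zeros_like(m); r=(slice(200,250),slice(205,262)); k[r]=m[r]
    N,l,s,c=cv2.connectedComponentsWithStats(k); print(n,[(c[i].round(1).tolist(),int(s[i,4])) for i in range(1,N)])
E
```

```text
reported [519.4 305.8 108.6] proj top [[172. 205.]] side [[206.1 189.2]]
seen (164.0, 200.25) (203.95000000000005, 180.375) (array([526.75517869, 324.66639416, 131.79338527]), np.float64(6.402820364237749))
[-3.13909333 -0.78339493 -1.90894218] [-3.14159265 -0.78539816 -1.90415421]
roll ends proj top [[237.4, 239.5], [240.5, 224.7], [243.5, 210.1]] side [[210.7, 238.8], [224.8, 235.9], [238.6, 233.0]]
t1 [([242.1, 214.4], 8), ([238.0, 234.6], 7)]
s1 [([235.1, 234.7], 12), ([216.0, 238.3], 13)]
```

The fingertips appear about 30 mm behind the reported TCP along the tool axis, which explains closing above the roll. I'll confirm by touching the bare counter gently with closed fingers.

```bash
python3 - <<'E'
from h import *
a=np.array([np.cos(RA),np.sin(RA),0]); n=np.cross(Z,a); o=rot(-Z,n)
bot.movel(bot.get_state()["tcp_pos"]+np.array([0,0,60]),max_speed=200)
bot.move_ptp([430,60,90],o); bot.dwell(.2); print(st())
im=imaging.capture("top");s=imaging.capture("side")
print("proj",proj("top",[430,60,90]),proj("side",[430,60,90]))
cv2.imwrite("pics/v2.png",np.hstack([cv2.resize(im[200:260,225:285],(400,400),interpolation=cv2.INTER_CUBIC),cv2.resize(s[190:260,195:265],(400,400),interpolation=cv2.INTER_CUBIC)]))
print(bot.movel([430,60,5],o,max_speed=60,threshold=4),st())
bot.movel([430,60,60],o)
E
```

```text
t 8.5 tcp [430.9  60.5  89.9] F [ 0.2 -0.1  0.5] op 0.003
proj [[259.83853792 239.59367233]] [[221.87558842 229.88988185]]
False t 10.1 tcp [430.4  60.    5.3] F [-0.6 -0.4  0.1] op 0.001
```

View pics/v2.png

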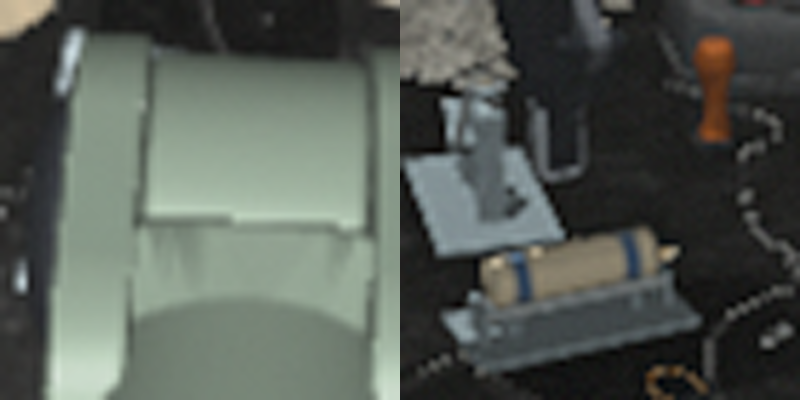

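```bash
python3 - <<'E'
from h import *
a=np.array([np.cos(RA),np.sin(RA),0]); o=rot(-Z,np.cross(Z,a))
bot.movel([430,60,0],o); bot.dwell(.2)
try:
    print(bot.movel([430,60,-45],o,max_speed=30,threshold=4),st())
except Exception as e: print(repr(e))
bot.movel([430,60,40],o); print(st())
E
```

```text
True t 12.4 tcp [429.8  60.  -31.5] F [-1.1 -0.2  8.6] op -0.000
t 13.0 tcp [429.7  60.   39.5] F [-0.4 -0.4  0.1] op -0.001
```

The offset is confirmed: the true fingertips lie ~30 mm behind the reported TCP, so I set the grasp offset to 49 mm and retry.

```bash
sed -i 's/def tcp(g,z,e=19)/def tcp(g,z,e=49)/' h.py; python3 - <<'E'
from h import *
W=np.cross(Z,d); a=np.array([np.cos(RA),np.sin(RA),0]); n=np.cross(Z,a)
o=rot(-Z,n); g=tcp(ROLL,-Z)
bot.grip(0.7,40)
bot.move_ptp(g+[0,0,60],o); print(st())
print(bot.movel(g,o,max_speed=120,threshold=12),st())
bot.grip(0.0,40); print(st())
bot.movel(g+[0,0,110],o,max_speed=200); print(st())
o2=rot(SQ,-W); p=tcp(SEAT,SQ)
print(np.round(solve_ik(p-60*SQ,o2),2))
bot.move_ptp(p-60*SQ,o2); print(st())
im=imaging.capture("top"); cv2.imwrite("pics/t2.png",im)
s=imaging.capture("side"); cv2.imwrite("pics/s2.png",s)
cv2.imwrite("pics/v3.png",np.hstack([cv2.resize(im[150:250,140:240],(400,400),interpolation=cv2.INTER_CUBIC),cv2.resize(s[150:250,160:260],(400,400),interpolation=cv2.INTER_CUBIC)]))
E
```

```text
t 14.0 tcp [473.6 118.3  45. ] F [-0.2 -0.1 -0.5] op 0.701
False t 14.7 tcp [472.8 117.1 -14.8] F [ 0.  -0.4  0.5] op 0.696
t 15.1 tcp [473.7 117.3 -14.1] F [-1.1 -2.   6.1] op 0.294
t 15.8 tcp [472.  117.5  94.1] F [-1.2 -0.3 -3.7] op 0.289
[ 0.61  1.11  0.62  1.77 -0.42 -0.47]
t 16.8 tcp [509.2 279.7  77.9] F [ 0.7  0.1 -3.6] op 0.289
```

View pics/v3.png

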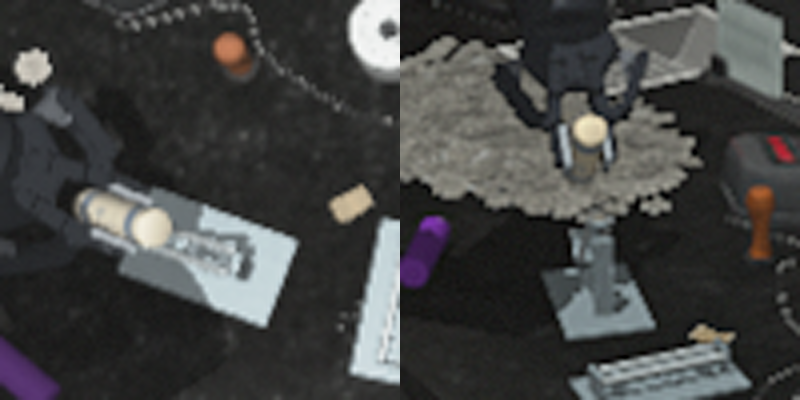

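The roll is held and tilted as planned, upper end face at top crop (155,228) and side crop (590,130). Now I lay it down.

```bash
python3 - <<'E'
from h import *
W=np.cross(Z,d); o2=rot(SQ,-W); p=tcp(SEAT,SQ)
print("end seen",tri((178.75,207),(207.5,182.5)),"expected",SEAT-60*SQ+44*AX)
bot.movel(p-15*SQ+1*AX,o2,max_speed=120)
print(bot.movel(p+1*AX,o2,max_speed=40,threshold=5),st())
bot.grip(0.6); print(st())
bot.movel(p-85*SQ,o2,max_speed=200); bot.dwell(.1); print(st())
im=imaging.capture("top"); cv2.imwrite("pics/t3.png",im)
s=imaging.capture("side"); cv2.imwrite("pics/s3.png",s)
cv2.imwrite("pics/v4.png",np.hstack([cv2.resize(im[180:240,160:220],(400,400),interpolation=cv2.INTER_CUBIC),cv2.resize(s[180:240,180:240],(400,400),interpolation=cv2.INTER_CUBIC)]))
print("proj mid/top/low",proj("top",[SEAT,SEAT+44*AX,LOW]).round(1).tolist(),proj("side",[SEAT,SEAT+44*AX,LOW]).round(1).tolist())
E
```

```text
end seen (array([511.36847748, 280.21886569, 141.83147804]), np.float64(0.3547558121828582)) expected [510.12141613 283.79096606 144.65180362]
True t 17.8 tcp [495.1 240.7  37.4] F [1.3 2.3 3.9] op 0.288
t 18.2 tcp [494.5 240.3  36.1] F [ 0.5 -0.6  0.2] op 0.599
t 18.9 tcp [514.1 296.1  95.4] F [-0.4 -0.4  0.2] op 0.599
proj mid/top/low [[185.9, 211.1], [194.4, 214.0], [177.9, 208.3]] [[208.0, 204.1], [209.5, 198.8], [206.6, 209.1]]
```

View pics/v4.png

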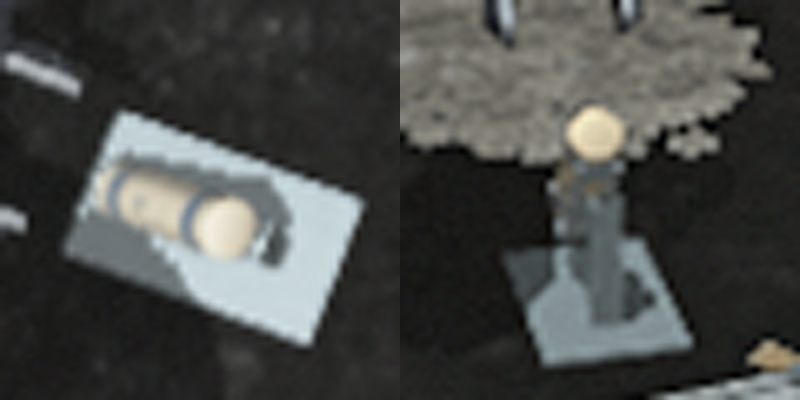

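The roll lies on the slope and is free; its upper face is at top px (193.9,214.0) and side px (209.3,200.1), within 1.5 px of the prediction. Next, I regrasp along the axis and carry it over the chuck.

```bash
python3 - <<'E'
from h import *
W=np.cross(Z,d); o3=rot(-AX,-W); g=LOW+66*AX; p=tcp(g,-AX)
bot.movel(bot.get_state()["tcp_pos"]+np.array([0,0,110]),max_speed=250)
bot.move_ptp(p+75*AX,o3); print(st())
print(bot.movel(p,o3,max_speed=120,threshold=10),st())
bot.grip(0.0,60); print(st())
bot.movel(p+110*AX,o3,max_speed=200); print(st())
o4=rot(-Z,PYv); c=tcp(CH+66*Z,-Z)
bot.move_ptp(c+[0,0,70],o4); bot.dwell(.3); print(st(),bot.get_state()["orientation"].round(3))
im=imaging.capture("side"); cv2.imwrite("pics/s4.png",im); t=imaging.capture("top"); cv2.imwrite("pics/t4.png",t)
h=cv2.cvtColor(im,cv2.COLOR_BGR2HSV); x,y=proj("side",CH+[0,0,70+25])[0].astype(int)
m=cv2.inRange(h,(12,25,80),(32,140,255)); k=np.zeros_like(m);k[y-30:y+30,x-20:x+20]=m[y-30:y+30,x-20:x+20]
for v in range(y-30,y+30,3):
    r=np.flatnonzero(k[v]); 
    if len(r)>2: print(v,r.min(),r.max())
print("expected axis",proj("side",[CH+[0,0,70+s] for s in(0,20,40)]).round(1).tolist())
cv2.imwrite("pics/v5.png",np.hstack([cv2.resize(im[190:290,255:355],(400,400),interpolation=cv2.INTER_CUBIC),cv2.resize(t[160:260,280:380],(400,400),interpolation=cv2.INTER_CUBIC)]))
E
```

```text
t 21.2 tcp [496.  241.1 105. ] F [-0.3 -0.   0.2] op 0.600
False t 22.0 tcp [512.7 291.3  52. ] F [-0.2 -0.5 -0.6] op 0.604
t 22.5 tcp [512.8 291.   52.2] F [-0.2 -0.2 -0.1] op -0.002
t 23.2 tcp [487.3 217.6 129.6] F [ 0.6 -0.3 -0.3] op -0.001
t 24.7 tcp [ 514.  -135.6  120.9] F [ 0.6  0.1 -0.2] op 0.002 [ 3.141 -0.     2.903]
245 271 273
248 271 275
251 271 273
254 274 280
257 274 280
expected axis [[290.7, 245.3], [291.0, 238.3], [291.2, 231.1]]
```

View pics/v5.png

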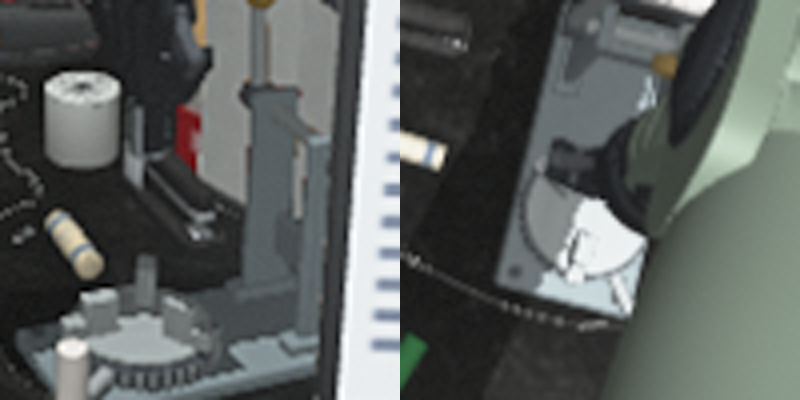

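It closed on nothing again, and the side picture shows an empty gripper, with the tip at about px (289,237). I'll find out where the roll is now and test the tool offset here numerically.

```bash
python3 - <<'E'
from h import *
P=np.array([514,-135.6,120.9]); print("tip +0,+15,+30 side",proj("side",[P,P+[0,0,15],P+[0,0,30]]).round(1).tolist())
def cream(f,roi):
    h=cv2.cvtColor(cv2.imread(f),cv2.COLOR_BGR2HSV); m=cv2.inRange(h,(12,25,80),(32,150,255)); x0,y0,x1,y1=roi; k=np.zeros_like(m);k[y0:y1,x0:x1]=m[y0:y1,x0:x1]
    n,l,s,c=cv2.connectedComponentsWithStats(k); return [(s[i].tolist(),c[i].round(1).tolist()) for i in range(1,n) if s[i,4]>6]
for a,b in(("t3","t4"),): print("top",cream(f"pics/{a}.png",(150,180,225,260)),"|",cream(f"pics/{b}.png",(150,180,225,260)))
for a,b in(("s3","s4"),): print("side",cream(f"pics/{a}.png",(195,190,225,235)),"|",cream(f"pics/{b}.png",(195,190,225,235)))
a=cv2.imread("pics/t3.png").astype(int);b=cv2.imread("pics/t4.png").astype(int);e=np.abs(a-b).sum(2)[185:240,162:222];print("diff px slope",(e>60).sum())
s=cv2.imread("pics/s4.png"); g=cv2.cvtColor(s,cv2.COLOR_BGR2GRAY); print(g[212:244,280:300:1][::2])
E
```

```text
tip +0,+15,+30 side [[290.8, 239.3], [290.9, 234.0], [291.1, 228.6]]
top [([222, 199, 3, 7, 16], [223.2, 201.6]), ([178, 206, 11, 10, 65], [183.0, 210.0]), ([189, 210, 9, 8, 41], [194.1, 213.2])] | [([199, 180, 11, 9, 20], [203.8, 183.5]), ([210, 180, 5, 4, 11], [212.3, 181.4]), ([213, 186, 8, 8, 16], [216.6, 189.6]), ([222, 199, 3, 7, 16], [223.2, 201.6])]
side [([205, 196, 9, 9, 66], [209.0, 199.8]), ([204, 204, 2, 5, 9], [204.4, 205.8])] | []
diff px slope 522
[[190 202 205 216 170  55  27  34  36  36  38  40  37  36  38  39  39  38
   37  40]
 [212 200 184 148  91  32  33  56  52  36  34  41  42  42  41  37  37  42
   43  40]
 [136 139 123 113  86  30  48  50  53  61  50  40  33  37  33  36  43  42
   35  46]
 [143 137 123 112  84  25  52  60  78 110  91  39  35  38  40  39  38  35
   36  48]
 [139 133 121 110  79  28  56  61  74 107  90  41  37  39  40  36  49  49
   34  49]
 [134 131 118 109  80  32  57  64  77 108  84  28  37  40  37  38  47  47
   33  48]
 [129 124 117 107  75  24  56  53  76 112  85  28  37  38  37  38  49  48
   38  48]
 [125 121 115 107  72  37  90  81  72 110  85  26  37  40  35  37  43  45
   44  50]
 [123 118 114 103  62  35 106 113  87 101  93  61  64  85  98  89  73  56
   48  54]
 [121 105  82  47  23  42 104 136 141 146 123  73  45  50  48  44  51  57
   57  52]
 [ 25  29  33  33  32  46 102 128 136 148 110  50  71  52  30  32  38  46
   53  57]
 [ 34  35  34  36  35  38  61 100 129 138  96  17  38  64  71  48  30  34
   38  46]
 [ 33  35  34  36  30  31  32  36  64  97  85  32  27  33  41  64  68  47
   31  35]
 [ 32  30  31  34  35  34  35  31  30  45  49  51  48  39  31  32  48  73
   73  48]
 [ 35  36  35  34  35  37  44  45  40  31  38  49  48  51  48  39  32  31
   49  79]
 [ 38  38  34  40  38  35  39  45  42  38  36  33  38  51  55  55  53  39
   34  28]]
```

The tip offset still holds; the bright patch was the stapler's light end. The roll was knocked off the slope by the swing in my joint-space move, after it had already lain there released for well over 0.2 s. I'll locate it on the counter.

```bash
python3 - <<'E'
from h import *
t=cv2.imread("pics/t4.png");s=cv2.imread("pics/s4.png")
cv2.imwrite("pics/v6.png",np.hstack([cv2.resize(t[145:235,170:260],(400,400),interpolation=cv2.INTER_CUBIC),cv2.resize(s[180:250,195:265],(400,400),interpolation=cv2.INTER_CUBIC)]))
def comps(f,lo,hi,roi):
    h=cv2.cvtColor(cv2.imread(f),cv2.COLOR_BGR2HSV); m=cv2.inRange(h,lo,hi); x0,y0,x1,y1=roi; k=np.zeros_like(m);k[y0:y1,x0:x1]=m[y0:y1,x0:x1]
    n,l,s,c=cv2.connectedComponentsWithStats(k); return [(s[i].tolist(),c[i].round(1).tolist()) for i in range(1,n) if s[i,4]>3]
print("top bands",comps("pics/t4.png",(100,60,40),(125,255,255),(170,150,260,235)));print("cream",comps("pics/t4.png",(12,15,120),(32,150,255),(170,150,260,235)))
print("side bands",comps("pics/s4.png",(100,60,40),(125,255,255),(195,180,265,250)));print("cream",comps("pics/s4.png",(12,25,100),(32,150,255),(195,180,265,250)))
E
```

```text
top bands [([197, 171, 6, 6, 9], [199.3, 173.3]), ([212, 185, 5, 5, 9], [213.8, 186.8])]
cream [([194, 169, 7, 7, 22], [196.6, 171.4]), ([202, 173, 13, 12, 55], [208.1, 178.4]), ([199, 177, 12, 12, 45], [204.5, 182.5]), ([213, 186, 7, 8, 24], [216.1, 189.4]), ([223, 196, 10, 10, 59], [227.4, 200.5])]
side bands []
cream [([242, 210, 5, 2, 5], [244.0, 210.2]), ([238, 213, 9, 8, 45], [242.5, 216.0]), ([237, 221, 8, 4, 17], [240.6, 221.9]), ([232, 231, 12, 5, 30], [237.0, 233.2])]
```

View pics/v6.png

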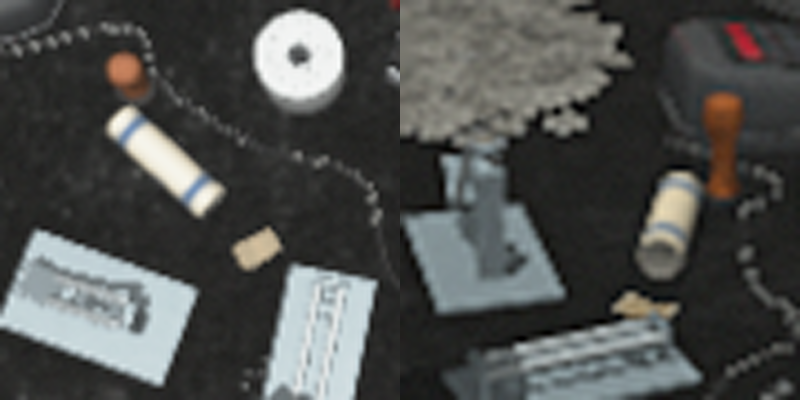

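The roll lies on the counter with its bands at top px (199.3,173.3) and (213.8,186.8); the stamp is close to the first end and undisturbed. I'll grasp it 18 mm off-middle, away from the stamp, re-lay it on the slope, and take a higher route for the regrasp.

```bash
python3 - <<'E'
from h import *
W=np.cross(Z,d)
b1=onz("top",(199.3,173.3),18);b2=onz("top",(213.8,186.8),18); e=b2-b1; print("band gap",np.linalg.norm(e).round(1)); e/=np.linalg.norm(e)
mid=(b1+b2)/2; mid[2]=13; print("mid",mid.round(1),"side-check",onz("side",(195+270*.175,180+222*.175),16).round(1),"yaw",np.degrees(np.arctan2(e[1],e[0])))
h=mid+18*e; h[2]=15; o=rot(-Z,-np.cross(Z,e)); g=tcp(h,-Z,e=44)
o2=rot(SQ,-W); p=tcp(SEAT+18*AX,SQ,e=44)
o3=rot(-AX,-W); ax=tcp(LOW+70*AX,-AX)
for n,q,r in(("pick",g,o),("lay",p,o2),("laypre",p-60*SQ,o2),("H1",p-60*SQ+[0,0,100],o2),("H2",ax+75*AX+[0,0,120],o3),("H2b",ax+75*AX+[0,0,60],o3),("axpre",ax+75*AX,o3)):
    k=solve_ik(q,r); print(n,np.round(q),None if k is None else np.round(k,2))
bot.movel(bot.get_state()["tcp_pos"]+np.array([0,0,60]),max_speed=250)
bot.grip(0.5,40)
bot.move_ptp(g+[0,0,110],o); print(st())
print(bot.movel(g,o,max_speed=130,threshold=12),st())
bot.grip(0.0,40); print(st())
bot.movel(g+[0,0,110],o,max_speed=200); print(st())
E
```

```text
band gap 60.6
mid [606.3 224.6  13. ] side-check [599.3 216.2  16. ] yaw -131.5279197904732
pick [594. 211. -29.] [ 0.22  0.69 -0.22  0.65  0.   -0.62]
lay [492. 232.  53.] [ 0.57  1.03  0.38  1.59 -0.45 -0.51]
laypre [506. 272.  95.] [ 0.61  1.07  0.59  1.76 -0.43 -0.48]
H1 [506. 272. 195.] [ 0.61  1.01  0.71  1.95 -0.43 -0.48]
H2 [494. 238. 228.] [-0.14  0.11 -0.67  0.6   0.77 -1.3 ]
H2b [494. 238. 168.] [-0.14  0.2  -0.76  0.43  0.77 -1.3 ]
axpre [494. 238. 108.] [-0.14  0.31 -0.82  0.25  0.77 -1.3 ]
t 27.1 tcp [594.9 210.   81.4] F [-0.1 -0.3  0.6] op 0.507
False t 28.1 tcp [595.2 211.2 -28.2] F [-0.5  0.4  0.6] op 0.504
t 28.4 tcp [594.8 211.7 -27.8] F [-1.7  1.8  6. ] op 0.288
t 29.1 tcp [593.3 210.7  79.6] F [-0.8  0.3 -4.1] op 0.289
```

```bash
python3 - <<'E'
from h import *
W=np.cross(Z,d); o2=rot(SQ,-W); p=tcp(SEAT+19*AX,SQ,e=46); o3=rot(-AX,-W); ax=tcp(LOW+70*AX,-AX)
bot.move_ptp(p-60*SQ+[0,0,20],o2)
bot.movel(p-12*SQ,o2,max_speed=150)
print(bot.movel(p+1*SQ,o2,max_speed=40,threshold=5),st())
bot.grip(0.6); print(st())
bot.movel(p-60*SQ,o2,max_speed=200)
bot.movel(p-60*SQ+[0,0,95],o2,max_speed=250)
bot.move_ptp(ax+75*AX+[0,0,120],o3); print(st())
t=imaging.capture("top");s=imaging.capture("side");cv2.imwrite("pics/t5.png",t);cv2.imwrite("pics/s5.png",s)
def comps(im,roi):
    h=cv2.cvtColor(im,cv2.COLOR_BGR2HSV); m=cv2.inRange(h,(12,25,80),(32,150,255)); x0,y0,x1,y1=roi; k=np.zeros_like(m);k[y0:y1,x0:x1]=m[y0:y1,x0:x1]
    n,l,s,c=cv2.connectedComponentsWithStats(k); return [(s[i].tolist(),c[i].round(1).tolist()) for i in range(1,n) if s[i,4]>5]
print("top",comps(t,(165,195,222,240)),"side",comps(s,(195,190,225,235)))
E
```

```text
True t 30.8 tcp [493.1 233.3  55.1] F [-0.1  1.6  1.8] op 0.290
t 31.2 tcp [492.6 232.5  53.8] F [ 0.5  0.3 -0.6] op 0.599
t 33.4 tcp [494.7 238.4 227.5] F [ 0.3 -0.4 -0.1] op 0.602
top [([178, 206, 11, 10, 72], [182.7, 210.0]), ([189, 210, 4, 7, 12], [190.4, 212.8])] side [([205, 200, 9, 5, 15], [208.3, 202.3]), ([203, 204, 3, 6, 11], [204.3, 206.7])]
```

The roll is on the slope in the same place as before: top blob (182.7,210.0) against (183.0,210.0). Now the axial regrasp.

```bash
python3 - <<'E'
from h import *
W=np.cross(Z,d); o3=rot(-AX,-W); ax=tcp(LOW+70*AX,-AX)
print(bot.movel(ax+75*AX,o3,max_speed=200,threshold=6),st())
print(bot.movel(ax+35*AX,o3,max_speed=150,threshold=5),st())
s=imaging.capture("side");cv2.imwrite("pics/s6.png",s)
print(bot.movel(ax,o3,max_speed=80,threshold=5),st())
bot.grip(0.0,60); print(st())
E
```

```text
False t 34.2 tcp [494.9 238.7 108.2] F [ 0.7 -0.3  0. ] op 0.601
True t 34.6 tcp [504.8 266.3  79.1] F [-0.3 -0.3  0.5] op 0.600
False t 35.2 tcp [511.6 288.5  54.9] F [ 1.1 -0.4  0.3] op 0.600
t 35.5 tcp [511.  288.6  55.3] F [-4.8 -2.8  6.1] op 0.290
```

```bash
python3 - <<'E'
from h import *
W=np.cross(Z,d); o3=rot(-AX,-W); ax=tcp(LOW+70*AX,-AX)
bot.movel(ax+100*AX,o3,max_speed=200); print(st())
o4=rot(-Z,PYv); c=tcp(CH+70*Z,-Z)
bot.move_ptp(c+[0,0,65],o4); bot.dwell(.25); print(st(),bot.get_state()["orientation"].round(3))
im=imaging.capture("side"); cv2.imwrite("pics/s7.png",im)
h=cv2.cvtColor(im,cv2.COLOR_BGR2HSV); m=cv2.inRange(h,(10,25,60),(32,150,255))
for v in range(215,256,2):
    r=np.flatnonzero(m[v,278:306])+278
    if len(r)>2: print(v,r.min(),r.max(),len(r))
print("expected axis bottom..",proj("side",[CH+[0,0,65+s] for s in(0,20,40,60)]).round(1).tolist())
E
```

```text
t 36.2 tcp [488.6 221.2 125. ] F [-0.9  0.4 -3.6] op 0.289
t 37.7 tcp [ 514.  -135.3  119.7] F [-0.5 -0.2 -4. ] op 0.287 [ 3.141 -0.     2.903]
219 286 289 4
225 286 288 3
227 286 289 4
229 286 289 4
233 286 296 9
235 286 296 11
237 286 295 10
239 286 295 10
241 286 295 10
243 289 293 5
247 285 295 9
249 286 294 9
255 278 280 3
expected axis bottom.. [[290.7, 247.1], [290.9, 240.0], [291.1, 232.9], [291.3, 225.7]]
```

The held roll is vertical and on the expected axis in the side view (u 290.7 against 290.9). Lowering it into the chuck.

```bash
python3 - <<'E'
from h import *
o4=rot(-Z,PYv); c=tcp(CH+70*Z,-Z)
bot.movel(c+[0,0,12],o4,max_speed=110); print(st())
print(bot.movel(c+[0,0,-3],o4,max_speed=30,threshold=4),st())
bot.grip(0.5); bot.dwell(.1); print(st())
bot.movel(c+[0,0,75],o4,max_speed=200)
# move aside toward knob pre pose
kn=np.array([428.8,-177.2,46]); r=kn-CH; r[2]=0; r/=np.linalg.norm(r)
kp=tcp(kn,-Z); bot.move_ptp(kp+[0,0,80],rot(-Z,-np.cross(Z,r))); print(st())
t=imaging.capture("top");s=imaging.capture("side");cv2.imwrite("pics/t8.png",t);cv2.imwrite("pics/s8.png",s)
cv2.imwrite("pics/v7.png",np.hstack([cv2.resize(t[160:260,280:380],(400,400),interpolation=cv2.INTER_CUBIC),cv2.resize(s[200:300,245:345],(400,400),interpolation=cv2.INTER_CUBIC)]))
print("expect top face",proj("top",CH+[0,0,88]),proj("side",CH+[0,0,88]))
E
```

```text
t 38.4 tcp [ 514.5 -136.1   67.3] F [ 0.2 -0.6 -2.9] op 0.292
True t 38.8 tcp [ 514.7 -136.2   55.7] F [-0.4  0.2  4.3] op 0.291
t 39.2 tcp [ 513.3 -135.6   54.6] F [-0.3  0.7  0.7] op 0.503
t 40.6 tcp [ 428.7 -177.    76.4] F [ 0.2  0.6 -0.3] op 0.501
expect top face [[331.94195504 210.21892828]] [[290.93393597 238.96840137]]
```

View pics/v7.png

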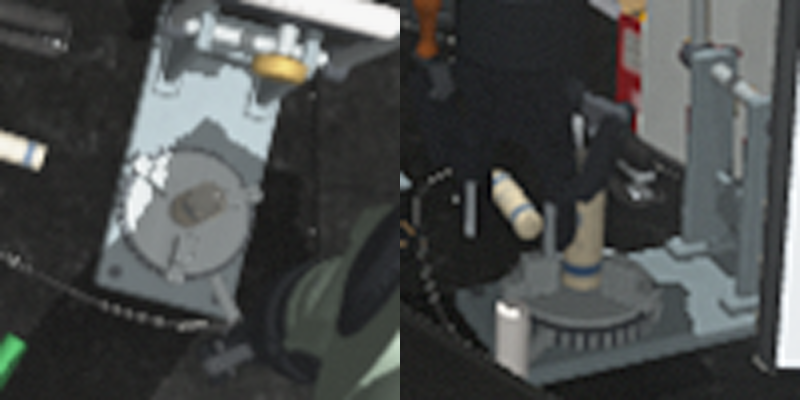

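The roll stands in the chuck: plate contact came at the predicted height and the top face is near the expected pixels. That was my last picture to view, so I'm on numbers from here. Now the knob.

```bash
python3 - <<'E'
from h import *
def kpose(th):
    r=np.array([np.cos(th),np.sin(th),0]); return tcp(np.array([CH[0],CH[1],48])+95*r,-Z), rot(-Z,-np.cross(Z,r))
a0=np.radians(205.7); p,o=kpose(a0); print(p.round(1))
print(bot.movel(p,o,max_speed=120,threshold=8),st())
bot.grip(0.0,30); print(st())
for k,th in enumerate(np.linspace(205.7,117,11)[1:]):
    p,o=kpose(np.radians(th)); bot.movel(p,o,max_speed=70)
    F=bot.get_state()["contact_force"]; r=np.array([np.cos(np.radians(th)),np.sin(np.radians(th)),0])
    print("%.0f tang %.1f rad %.1f t %.1f op %.2f"%(th,F@np.cross(Z,r),F@r,bot.get_state()["t"],bot.get_state()["opening"]))
E
```

```text
[ 428.6 -177.2   -1. ]
False t 41.5 tcp [ 429.1 -177.4   -0.6] F [0.2 0.2 0.3] op 0.500
t 41.8 tcp [ 4.292e+02 -1.774e+02 -2.000e-01] F [0.1 1.8 5.9] op 0.224
197 tang -1.5 rad 1.1 t 42.1 op 0.23
188 tang -1.4 rad 0.9 t 42.5 op 0.23
179 tang -0.0 rad 0.8 t 42.9 op 0.22
170 tang -0.0 rad 0.3 t 43.2 op 0.22
161 tang 0.5 rad 0.9 t 43.6 op 0.22
152 tang 1.1 rad 0.7 t 43.9 op 0.23
144 tang 1.7 rad -1.3 t 44.3 op 0.22
135 tang 2.1 rad -0.2 t 44.6 op 0.23
126 tang 1.7 rad -2.1 t 45.0 op 0.23
117 tang 1.5 rad -4.2 t 45.4 op 0.23
```

```bash
cat >> h.py <<'E'
PV=np.array([CH[0],CH[1],150])+110*PX
def lpose(phi,e=49):
    al=1.5-phi; return tcp(PV+180*(-np.cos(al)*PX+np.sin(al)*Z),-Z,e)
LO=rot(-Z,PX)
E
python3 - <<'E'
from h import *
def kpose(th):
    r=np.array([np.cos(th),np.sin(th),0]); return tcp(np.array([CH[0],CH[1],48])+95*r,-Z), rot(-Z,-np.cross(Z,r))
p,o=kpose(np.radians(113)); print(bot.movel(p,o,max_speed=40,threshold=12),st())
bot.dwell(.2); F=bot.get_state()["contact_force"]; print(F.round(1))
bot.grip(0.5); print(st())
P=bot.get_state()["tcp_pos"]; bot.movel(p+[0,0,90],o,max_speed=200)
L=lpose(0); print(L.round(1),solve_ik(L+[0,0,55],LO))
bot.move_ptp([p[0]-20,p[1],L[2]+55],LO); print(st())
t=imaging.capture("top");s=imaging.capture("side");cv2.imwrite("pics/t9.png",t);cv2.imwrite("pics/s9.png",s)
for n,im in(("top",t),("side",s)):
    h=cv2.cvtColor(im,cv2.COLOR_BGR2HSV)
    for th in(125,117,112): 
        q=np.array([CH[0]+95*np.cos(np.radians(th)),CH[1]+95*np.sin(np.radians(th)),68 if n=="top" else 46]); print(n,th,proj(n,q).round(1))
    x,y=proj(n,q)[0].astype(int); m=cv2.inRange(h,(0,0,140),(180,25,255)); k=np.zeros_like(m);k[y-22:y+22,x-22:x+22]=m[y-22:y+22,x-22:x+22]
    N,l,S,c=cv2.connectedComponentsWithStats(k); print([(S[i].tolist(),c[i].round(1).tolist()) for i in range(1,N) if S[i,4]>8])
E
```

```text
False t 45.7 tcp [ 4.766e+02 -5.110e+01 -2.000e-01] F [-4.5 -7.  11.1] op 0.227
[-4.4 -7.3 10.1]
t 46.2 tcp [476.8 -48.3  -1.2] F [0.4 0.8 0.7] op 0.504
[ 608.7 -159.   280.5] [-0.37281458  0.44476165  0.32531936  1.45135403  0.          1.43709185]
t 47.8 tcp [456.6 -48.4 333.5] F [-0.6 -0.   0.2] op 0.499
top 125 [[301.3 230.2]]
top 117 [[299.  226.2]]
top 112 [[297.8 223.5]]
[([296, 222, 6, 7, 38], [298.6, 224.8])]
side 125 [[255.3 258.8]]
side 117 [[257.3 256.4]]
side 112 [[258.9 255.1]]
[([236, 236, 5, 4, 13], [237.7, 237.9]), ([255, 249, 24, 23, 152], [262.6, 260.8]), ([275, 274, 5, 3, 13], [277.3, 275.0])]
```

The knob was seen at top px (298.6,224.8), about 114.5°, so the sleeve is at ≈1.86, which is firm. Now I grip the lever bar and pull down in steps.

```bash
python3 - <<'E'
from h import *
L=lpose(0)
bot.movel(L+[0,0,52],LO,max_speed=200); print(st())
print(bot.movel(L,LO,max_speed=100,threshold=10),st())
bot.grip(0.0,50); print(st())
for i,ph in enumerate(np.linspace(0,1.5,11)[1:]):
    bot.movel(lpose(ph),LO,max_speed=110)
    s=bot.get_state(); print("%.2f F %s op %.2f t %.1f"%(ph,s["contact_force"].round(1),s["opening"],s["t"]))
    if s["opening"]<.12: print("LOST"); break
print(st())
E
```

```text
t 49.0 tcp [ 608.3 -158.7  332.3] F [-0.7 -0.7  0.1] op 0.501
False t 49.7 tcp [ 608.8 -158.9  281.3] F [-0.2  0.7  0.2] op 0.501
t 50.0 tcp [ 608.  -158.9  281.7] F [-5.1  0.6  5.9] op 0.193
0.15 F [ 2.7 -0.9  9.1] op 0.19 t 50.4
0.30 F [ 1.7 -1.7  9.4] op 0.19 t 50.8
0.45 F [-0.6 -1.4  8.1] op 0.19 t 51.2
0.60 F [-2.2 -1.9  8.1] op 0.19 t 51.6
0.75 F [-1.2 -3.1  7.4] op 0.19 t 52.0
0.90 F [-2.5 -4.   5.5] op 0.19 t 52.4
1.05 F [-1.9 -4.8  3.5] op 0.19 t 52.8
1.20 F [-3.2 -4.6  6.8] op 0.19 t 53.1
1.35 F [-3.4 -5.5  3. ] op 0.19 t 53.5
1.50 F [-5.5 -4.2  7.4] op 0.19 t 53.9
t 53.9 tcp [ 444.8 -119.9  100.8] F [-5.5 -4.2  7.4] op 0.190
```

```bash
python3 - <<'E'
from h import *
p=lpose(1.5)
print(bot.movel(p+[0,0,-12],LO,max_speed=30,threshold=22),st()); bot.dwell(.3); print(st())
s=imaging.capture("side");cv2.imwrite("pics/s10.png",s)
h=cv2.cvtColor(s,cv2.COLOR_BGR2HSV)
b=PV-180*PX; e=[b+45*PYv,b-45*PYv]; print("bar ends expected side",proj("side",e).round(1).tolist(),proj("side",[b+[0,0,15]]).round(1))
x,y=proj("side",b)[0].astype(int); m=cv2.inRange(h,(0,0,140),(180,25,255)); k=np.zeros_like(m);k[y-20:y+20,x-28:x+28]=m[y-20:y+20,x-28:x+28]
N,l,S,c=cv2.connectedComponentsWithStats(k); print([(S[i].tolist(),c[i].round(1).tolist()) for i in range(1,N) if S[i,4]>5])
E
```

```text
True t 54.3 tcp [ 444.6 -120.    93.3] F [-4.1  1.2 16.9] op 0.194
t 54.6 tcp [ 444.6 -120.1   93.5] F [-3.4  1.  15.6] op 0.195
bar ends expected side [[258.3, 225.9], [272.4, 241.9]] [[265.2 228.1]]
[([237, 236, 4, 4, 10], [238.2, 238.1]), ([265, 236, 28, 10, 131], [276.2, 240.9]), ([256, 251, 5, 2, 10], [258.0, 251.5])]
```

```bash
python3 - <<'E'
from h import *
p=lpose(1.5)
for dz in(-10,-13,-16):
    r=bot.movel(p+[0,0,dz],LO,max_speed=25,threshold=20); bot.dwell(.1); print(dz,r,st())
    if bot.get_state()["contact_force"][2]>38: break
bot.dwell(.2)
s=imaging.capture("side");t=imaging.capture("top");cv2.imwrite("pics/s11.png",s);cv2.imwrite("pics/t11.png",t)
for n,im in(("side",s),("top",t)):
    h=cv2.cvtColor(im,cv2.COLOR_BGR2HSV); m=cv2.inRange(h,(18,110,70),(32,255,255)) # brass
    N,l,S,c=cv2.connectedComponentsWithStats(m); print(n,"brass",[(S[i].tolist(),c[i].round(1).tolist()) for i in range(1,N) if S[i,4]>8 and 200<c[i][0]<370 and 150<c[i][1]<280])
print("expect brass on roll top",proj("side",CH+[0,0,92]).round(1),proj("top",CH+[0,0,92]).round(1))
# bar right end against dark
g=cv2.cvtColor(s,cv2.COLOR_BGR2GRAY); print(g[228:252:2,262:284:2])
E
```

```text
-10 False t 55.0 tcp [ 444.7 -120.    92.8] F [-11.2  -3.4  25.5] op 0.188
-13 True t 55.3 tcp [ 444.7 -120.1   92.9] F [-7.3  2.1 25.3] op 0.194
-16 True t 55.6 tcp [ 444.7 -120.1   93.1] F [-6.3  2.  23. ] op 0.192
side brass [([285, 234, 9, 6, 32], [288.1, 236.9])]
top brass []
expect brass on roll top [[291.  237.5]] [[332.2 210.1]]
[[ 30  68  48  37  33  36  29 104 137 129 118]
 [ 27 124  71  25  49  60  52 140 130 121  82]
 [ 66 114 118  67  48 100  36  55  47  28  33]
 [116  99 121 112  67  92  34  33  35  33  37]
 [111 103 164 209 197  94  26  31  35  31  35]
 [113  98 211 231 236 219  52  28  34  32  34]
 [114  23 145 212 233 203 165  42  23  19  22]
 [118  18  29 155 172 172 171 145 155 187 192]
 [122  22  67 145 131 137 196 173 168 156 142]
 [ 67  28  97 133 190 143 121 116 103  83  71]
 [ 93  30  29 129 177 211 188  39  26  31  34]
 [ 62  31  28  53 157 190 214 165  25  36  35]]
```

The TCP is stopped dead at z≈93 with the force rising, so the lever is on its stop, and the brass head is on the roll at (288,237), as expected. Easing it back up.

```bash
python3 - <<'E'
from h import *
for ph in np.linspace(1.5,0,11)[1:]:
    bot.movel(lpose(ph,54),LO,max_speed=100)
    s=bot.get_state(); print("%.2f F %s op %.2f t %.1f"%(ph,s["contact_force"].round(1),s["opening"],s["t"]))
bot.movel(lpose(0,54)+3*PX,LO,max_speed=30); print(st())
E
```

```text
1.35 F [-4.5 -5.6  1.8] op 0.19 t 56.4
1.20 F [-5.3 -4.2  3.5] op 0.19 t 56.8
1.05 F [-7.  -3.8  4.8] op 0.19 t 57.2
0.90 F [-8.2 -4.   6.3] op 0.19 t 57.7
0.75 F [-13.6  -0.6  13.5] op 0.19 t 58.1
0.60 F [-15.9   0.3  20.7] op 0.19 t 58.5
0.45 F [-7.9 -0.9 17.3] op 0.19 t 58.9
0.30 F [-2.4 -1.7 10.1] op 0.20 t 59.3
0.15 F [ 1.7 -0.3  2.9] op 0.19 t 59.7
0.00 F [-1.4  0.3  5. ] op 0.19 t 60.2
t 60.4 tcp [ 608.1 -158.2  275.4] F [-10.2   2.8   7.8] op 0.191
```

```bash
python3 - <<'E'
from h import *
bot.grip(0.5); print(st())
p=bot.get_state()["tcp_pos"]; bot.movel(lpose(0,54)+[0,0,70],LO,max_speed=150)
bot.movel(lpose(0,54)+[0,0,75]-110*PX,LO,max_speed=250); print(st())
t=imaging.capture("top");s=imaging.capture("side");cv2.imwrite("pics/t12.png",t);cv2.imwrite("pics/s12.png",s)
h=cv2.cvtColor(s,cv2.COLOR_BGR2HSV)
def cc(m,roi):
    x0,y0,x1,y1=roi;k=np.zeros_like(m);k[y0:y1,x0:x1]=m[y0:y1,x0:x1];N,l,S,c=cv2.connectedComponentsWithStats(k);return [(S[i].tolist(),c[i].round(1).tolist()) for i in range(1,N) if S[i,4]>15]
print("bar side",cc(cv2.inRange(h,(0,0,170),(180,18,255)),(310,140,345,170)),"was 329.9,154.4")
m=cv2.inRange(h,(10,25,60),(32,150,255))
for v in range(236,270,4):
    r=np.flatnonzero(m[v,280:304])+280
    if len(r)>2: print(v,r.min(),r.max())
print("axis",proj("side",[CH+[0,0,z] for z in(0,30,60,88)]).round(1).tolist())
a=cv2.imread("pics/t0.png") if 0 else cv2.imread("pics/top0.png")
ht=cv2.cvtColor(t,cv2.COLOR_BGR2HSV);h0=cv2.cvtColor(a,cv2.COLOR_BGR2HSV)
for n,lo,hi,roi in(("till",(0,0,150),(180,40,255),(222,142,252,175)),("stamp",(3,100,60),(18,255,255),(185,150,212,175))):
    print(n,cc(cv2.inRange(h0,lo,hi),roi),cc(cv2.inRange(ht,lo,hi),roi))
E
```

```text
t 60.8 tcp [ 611.7 -159.7  275.2] F [-0.   0.   0.3] op 0.503
t 62.0 tcp [ 501.7 -132.9  350.1] F [-0.   0.4 -0.2] op 0.500
bar side [([333, 156, 9, 7, 38], [337.0, 158.4])] was 329.9,154.4
244 287 294
248 285 287
252 286 295
256 280 295
260 285 295
264 287 293
axis [[290.0, 269.4], [290.3, 259.2], [290.6, 248.8], [290.9, 239.0]]
till [([227, 147, 20, 21, 307], [236.8, 157.2])] [([227, 147, 20, 21, 308], [236.8, 157.1])]
stamp [([193, 158, 10, 10, 73], [197.5, 162.5])] [([194, 156, 9, 10, 71], [198.1, 160.6])]
```

```bash
python3 -c "
from h import *
bot.sign_off(); print(st())"
```

```text
the job is handed in; nothing more can be done
the job is handed in; nothing more can be done
```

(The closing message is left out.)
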